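# Nest the saucepans with their handles fanned

### The job

Finish nesting the three saucepans: turn the middle pan round inside the large one, without lifting it out, until its handle drops into a pouring lip of the large pan, and set the small pan inside the middle one with its handle in a lip of the middle pan. In the end every pan sits level on the bottom of the one below, the three handles are fanned so that none lies above another, and none sticks out over the front edge of the worktop. Leave the other things where they are.

Things in the scene. Friction and masses are not known exactly. Their poses are not given: they have to be found in the camera images.
- large_pan: The largest of three like steel saucepans with black handles: 144 mm across, 54 high, straight 3 mm walls, 3 mm base. Origin: centre of its underside; z up, x along the handle, y to a lip. It stands on the worktop, handle roughly to the right (-y); heavy base, about 0.8 kg, so it stays put.
- large_pan_grip (a point): Centre of the handle bar 109 mm from the pan's axis. The bar, 18 mm wide and 10 thick, is straight and rises 12 degrees outwards; at the wall its underside is 35.5 mm above the pan's underside.
- large_pan_tip (a point): Outer end of the large pan's handle, 184 mm from the pan's axis.
- large_pan_lip_a (a point): Bottom of the pouring lip on the large pan's +y side: there the rim dips by 11 mm, to 43 mm above the pan's underside; the dip is 28 mm wide at the bottom, 48 at the top, with sloping sides. A pan standing inside sits level only with its handle in a lip.
- large_pan_lip_b (a point): Bottom of the pouring lip on the large pan's -y side: there the rim dips by 11 mm, to 43 mm above the pan's underside; the dip is 28 mm wide at the bottom, 48 at the top, with sloping sides. A pan standing inside sits level only with its handle in a lip.
- middle_pan: The middle-sized of three like steel saucepans with black handles: 130 mm across, 60 high, straight 3 mm walls, 3 mm base. Origin: centre of its underside; z up, x along the handle, y to a lip. It stands in the large pan, 4 mm play all round, its handle up on that pan's rim, so it leans about 3.5 degrees; 0.26 kg.
- middle_pan_grip (a point): Centre of the handle bar 102 mm from the pan's axis. The bar, 18 mm wide and 10 thick, is straight and rises 12 degrees outwards; at the wall its underside is 41.5 mm above the pan's underside. Pushed sideways here (a few newtons) the pan turns in the large one and drops level when the handle meets a lip; its origin is then 3 mm above the large pan's.
- middle_pan_tip (a point): Outer end of the middle pan's handle, 173 mm from the pan's axis.
- middle_pan_lip_a (a point): Bottom of the pouring lip on the middle pan's +y side: there the rim dips by 11 mm, to 49 mm above the pan's underside; the dip is 28 mm wide at the bottom, 48 at the top, with sloping sides. A pan standing inside sits level only with its handle in a lip.
- middle_pan_lip_b (a point): Bottom of the pouring lip on the middle pan's -y side: there the rim dips by 11 mm, to 49 mm above the pan's underside; the dip is 28 mm wide at the bottom, 48 at the top, with sloping sides. A pan standing inside sits level only with its handle in a lip.
- small_pan: The smallest of three like steel saucepans with black handles: 116 mm across, 66 high, straight 3 mm walls, 3 mm base. Origin: centre of its underside; z up, x along the handle, y to a lip. It stands alone at the left, handle pointing anywhere from front right to back right; 0.22 kg; fits the middle pan with 4 mm play.
- small_pan_grip (a point): Centre of the handle bar 95 mm from the pan's axis. The bar, 18 mm wide and 10 thick, is straight and rises 12 degrees outwards; at the wall its underside is 47.5 mm above the pan's underside. Seated in the middle pan, this pan's origin is 3 mm above the middle pan's.
- small_pan_tip (a point): Outer end of the small pan's handle, 163 mm from the pan's axis.
- worktop_back: The stone worktop, top at z = 0, fixed; its front edge runs along y at x = 0.41. A wall cabinet hangs over its back part, from about x = 0.69 on, its underside 0.50 m above the worktop: keep the wrist clear of it.
- spice_canister_2: bystander: the smaller plain pale canister with lid, 58 mm across, 58 high (mm); origin at the centre of its underside
- spice_canister_0: bystander: the smallest plain pale canister with lid, 54 mm across, 53 high (mm); origin at the centre of its underside
- tumbler: bystander: clear glass tumbler, 81 mm across, 91 high (mm); origin at the centre of its underside
- lemon: bystander: lemon, 83 x 58 x 58 (mm); origin at the centre of its underside
- garlic: bystander: garlic bulb, 53 across (mm); origin at the centre of its underside
- spice_canister_8: bystander: the bigger plain pale canister with lid, 69 mm across, 76 high (mm); origin at the centre of its underside
- pepper_mill: bystander: dark wooden pepper mill, 58 mm across, 170 high (mm); origin at the centre of its underside
- teaspoon: bystander: steel teaspoon lying flat, 130 long, 11 high (mm); origin at the centre of its underside

How it is judged:
By the outcome, as a careful person would: the job done as asked, in the order asked, and still so for the second after the job is handed in, with the robot touching nothing.
It also fails if it takes over 54 s, if anything falls off the work surface, if the arm or the gripper's body presses on something with over 40 N, if the wrist force passes 120 N, or if a joint passes its speed limit or range.

### The arm

A 6-joint arm with a two-finger parallel gripper is mounted at the origin on a cart in front of the work surface, level with it; the furniture and walls round the work are solid. World frame = base frame: x ahead of the robot, y to its left, z up, the work surface at z = 0. Lengths are in m, angles in degrees, forces in N, time in s.
With the tool pointing down it reaches from about 0.375 to 0.9 m from the base axis. Payload 3.1 kg.
Tool frame: the origin (TCP) lies midway between the tips of the shut fingers; the grasp point (between the pads) lies 19 mm behind it; z points along the fingers, y is the line along which they close (so a half turn about z gives the same grasp; the last joint's range is limited). The gripper opens to 87 mm and grips with 3 to 60 N. Pads are 19 mm wide; open, the fingers measure 117 mm over their backs; the gripper's body (75 mm by 190 mm) begins 51 mm behind the grasp point.
Start: joints at [67.122, 30.224, 82.088, -0, 67.689, -10.227], TCP at [0.137, 0.61, 0.223] pointing down, gripper open.
Joint ranges: [-176.69, 176.69], [-43.24, 126.21], [12.49, 139.97], [-82, 262], [0, 151.66], [-163.58, 163.58]. Speed limits (degrees/s): [159.86, 159.86, 180, 180, 180, 180].

### API

Orientations are given as a 3x3 rotation matrix whose columns are the frame's x, y, z axes.
In Python, from rig import read_state, capture, camera_info, hand_in gives the robot as it stands.
- The arm moves only by the tool drive_tool, never from a script. Its argument "motion" is a list of rows, each a list of 2 entries, a list of its own where there are three numbers: the shift along the tool's x, y, z in mm, then the turn, a rotation vector about the tool's x, y, z in rad. A call has 1 to 5 rows; each row shifts and turns the commanded pose from where the row before left it, along the tool's axes as they then stand; what a row does not reach is not made up. A row lasts 1/10 s, in which the tool goes at most 50 mm and 8.59 degrees, less where a joint would pass 70% of its speed; a pose out of reach is approached as far as the arm can. A call is refused whole if a number of a shift passes 50 or a number of a turn 0.15, either way. A call with a gripper value outside its range is refused whole. "gripper" is the opening, from 0 (shut) to 1 (fully open), set as the call begins (left out, the last holds). The fingers move at their own pace and stop on an object; the grip force is fixed at half the most. Time passes only in rows, so rows that do not move let the fingers close. It gives the time, the measured TCP pose, the force, the opening and the grip force at its end, in the units of the state.
- read_state(): the state, without advancing time (a new reading comes with each control period).
- capture(name): name is "scene" or "top" or "wrist"; returns the picture (420x560x3 uint8, red, green, blue); there is no depth.
- camera_info(name): a dict with "fovy" (degrees; the focal length in pixels is half the picture's height over the tangent of half this angle, whatever the lens; pixels are square), "cx", "cy" (the principal point, pixels), "xyz" and "orientation" of the camera in the world; the wrist camera has in their place "T_tool_cam" (4x4, takes a point from camera to tool coordinates, whose origin is the TCP and whose axes are the flange's). Camera axes: x right, y down, z forward; pixel columns grow to the right and rows downward; lengths in m; the calibration is good to about 2 mm. A picture is of the moment at which its call begins: read the wrist's pose just before it. camera_info takes no time and is no camera call.
- hand_in(): hands the job in; it is judged then, once.
The state is a dict: "time_s": time; "joint_positions": joint angles; "qvel": joint speeds; "tau": joint torques, N m; "position": TCP position; "tcp_rot": TCP orientation; "force": force on the tool from outside, world axes, zero at the start; "moment": the same for the moment, N m; "opening": opening from 0.0 (shut) to 1.0 (fully open); "grasp_force": force on a finger pad.
Only numpy, scipy, OpenCV 4.12 (cv2) and the standard library are available. Lean on these libraries where they do the work, as an engineer would, in place of code of your own. Each camera call takes 0.05 s, during which the arm holds its last target. There are 200 camera calls.

## Working session

There is one attempt and no reset: what is moved stays moved. The work goes in short steps, Python scripts to look and compute and a tool call to move; the robot and the scene stay as the last step left them, time stands still between calls to the robot, and variables do not carry over. Pictures are saved under pics/ and viewed, at most 10 in all, crops included, and the job is handed in when it is done.

Besides the shell and the picture viewer there is one more tool, called as name([rows], argument=value, ...), one row to a line, values as JSON. drive_tool: Moves the arm, as the interface text tells. Its arguments: {"type":"object","properties":{"motion":{"type":"array","items":{"type":"array"}},"gripper":{"type":"number"}},"required":["motion"]}

```bash
mkdir -p pics; ls; python3 - <<'E'
from rig import *
import cv2,numpy as np
for n in("scene","top"):
    cv2.imwrite(f"pics/{n}0.png",capture(n)[:,:,::-1]); print(n,camera_info(n))
print(camera_info("wrist")); s=read_state(); print(s)
E
```

```text
pics
scene {'fovy': 43.27120543008734, 'cx': 280.2861932415091, 'cy': 196.62852878473475, 'xyz': array([0.61901421, 1.3030372 , 0.7181365 ]), 'orientation': array([[-0.99958696, -0.00348261, -0.02852682],
       [ 0.02320501,  0.48777969, -0.8726583 ],
       [ 0.01695393, -0.87295982, -0.4874974 ]])}
top {'fovy': 49.66207649175656, 'cx': 280.13669269743934, 'cy': 205.5778580177389, 'xyz': array([0.48780532, 0.10073761, 1.36293278]), 'orientation': array([[-0.00484354, -0.99827606,  0.05849313],
       [-0.99998455,  0.00467577, -0.00300477],
       [ 0.00272609, -0.05850678, -0.99828329]])}
{'fovy': 66.67354584706749, 'cx': 284.82468094554514, 'cy': 211.20927832125147, 'T_tool_cam': array([[ 4.95200632e-04, -9.70425176e-01, -2.41401599e-01,
         6.53720268e-02],
       [ 9.99999869e-01,  4.49083986e-04,  2.46055374e-04,
         8.28965115e-04],
       [-1.30368738e-04, -2.41401689e-01,  9.70425271e-01,
        -1.61786131e-01],
       [ 0.00000000e+00,  0.00000000e+00,  0.00000000e+00,
         1.00000000e+00]])}
{'time_s': 0.1, 'joint_positions': array([ 6.71204164e+01,  3.02745344e+01,  8.21496972e+01, -3.84334812e-04,
        6.76889598e+01, -1.02256179e+01]), 'qvel': array([-0.14318594, -0.05718751, -0.21987617,  0.03621837, -0.00404373,
       -0.06313168]), 'tau': array([-6.45609107e-04, -4.40987742e+01, -1.77151269e+01,  6.34744763e-02,
        5.33597998e-02, -2.85388523e-05]), 'position': array([0.13660692, 0.60920774, 0.22165627]), 'tcp_rot': array([[-9.75711292e-01,  2.19059108e-01, -7.62372060e-04],
       [ 2.19060164e-01,  9.75709651e-01, -1.82254447e-03],
       [ 3.44608810e-04, -1.94528257e-03, -9.99998049e-01]]), 'force': array([ 0.23394464, -0.25535144, -0.21841478]), 'moment': array([-0.05667534,  0.00940781,  0.00841509]), 'grasp_force': 0.0, 'opening': 1.004955366723027}
```

View pics/top0.png

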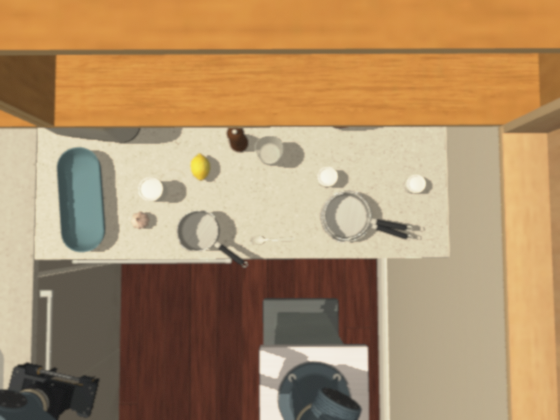

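View pics/scene0.png

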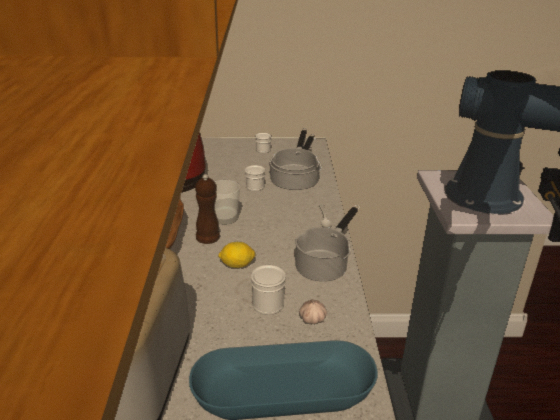

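```bash
cat > h.py <<'E'
import numpy as np,cv2
from rig import *
def ray(n,u,v,z,pose=None):
    c=camera_info(n); f=210/np.tan(np.radians(c['fovy']/2))
    d=np.array([(u-c['cx'])/f,(v-c['cy'])/f,1])
    if n=='wrist':
        R,p=pose; T=c['T_tool_cam']; o=p+R@T[:3,3]; d=R@T[:3,:3]@d
    else: o=c['xyz']; d=c['orientation']@d
    return o+d*(z-o[2])/d[2]
def crop(im,u,v,w,h,k): return cv2.resize(im[v:v+h,u:u+w],None,fx=k,fy=k,interpolation=cv2.INTER_CUBIC)
E
python3 - <<'E'
from h import *
im=cv2.imread('pics/top0.png')
cv2.imwrite('pics/c1.png',np.vstack([crop(im,300,185,140,60,5),crop(im,160,207,140,60,5)]))
E
```

```text
(no output)
```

View pics/c1.png

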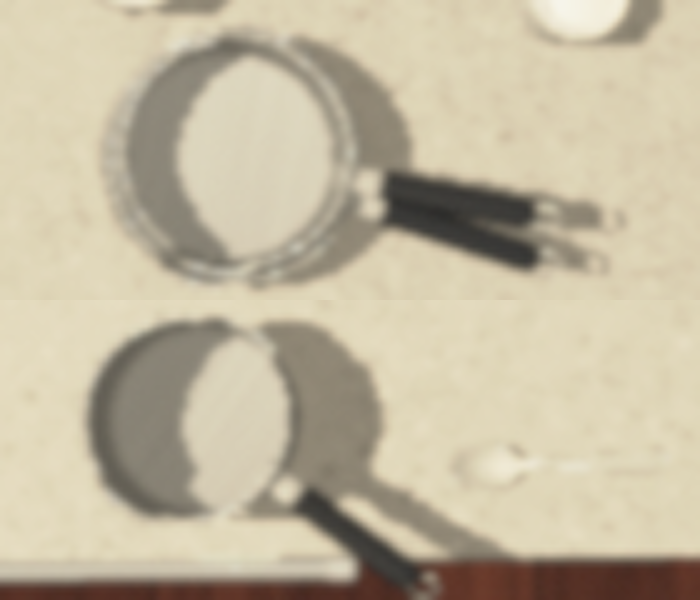

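```bash
python3 - <<'E'
from h import *
P=lambda cx,cy,ox,oy,z:ray('top',ox+cx/5,oy+cy/5,z).round(4)
print('large c',P(230,157,300,185,.057)); print('tips hi',P(548,211,300,185,.085),P(548,211,300,185,.065),'lo',P(545,257,300,185,.085),P(545,257,300,185,.065))
print('small c',P(192,418,160,147,.066),'tip',P(430,582,160,147,.08))
print('can',ray('top',328,177,.055),ray('top',416,184,.055))
E
```

```text
large c [ 0.5322 -0.0927  0.057 ]
tips hi [ 0.5    -0.2673  0.085 ] [ 0.5002 -0.273   0.065 ] lo [ 0.4742 -0.265   0.085 ] [ 0.474  -0.2707  0.065 ]
small c [0.4934 0.3303 0.066 ] tip [0.4007 0.1936 0.08  ]
can [ 0.64676452 -0.04232894  0.055     ] [ 0.62522335 -0.29714316  0.055     ]
```

```bash
cat >> h.py <<'E'
from scipy.spatial.transform import Rotation as Ro
def yaw(R): return np.degrees(np.arctan2(R[1,1],R[0,1]))
def plan(ways,start=None):
    "ways: (x,y,z,yaw_y,n rows). prints rows, 5 per line, tool assumed vertical"
    if start is None:
        s=read_state(); p=np.array(s['position']); w=yaw(np.array(s['tcp_rot']))
    else: p=np.array(start[:3]); w=start[3]
    def Rw(w):
        a=np.radians(w); y=np.array([np.cos(a),np.sin(a),0]); z=np.array([0,0,-1.]); return np.c_[np.cross(y,z),y,z]
    rows=[]
    for x,y,z,wt,n in ways:
        for i in range(n):
            k=n-i; q=p+(np.array([x,y,z])-p)/k; dw=(wt-w)/k
            sh=(Rw(w).T@(q-p)*1000).round(1); t=round(-np.radians(dw),3)
            rows.append([sh.tolist(),[0,0,t]]); p=p+Rw(w)@sh/1000; w-=np.degrees(t)
    for i in range(0,len(rows),5): print(str(rows[i:i+5]).replace(' ',''))
    print('end',p.round(4),round(w,2))
E
python3 - <<'E'
from h import *
plan([(.4,.25,.25,34,10),(.512,-.193,.2,-10.4,10)])
E
```

```text
[[[-33.6,-29.3,-2.8],[0,0,np.float64(0.076)]],[[-35.7,-26.6,-2.8],[0,0,np.float64(0.076)]],[[-37.6,-23.9,-2.8],[0,0,np.float64(0.076)]],[[-39.3,-20.9,-2.8],[0,0,np.float64(0.076)]],[[-40.8,-17.9,-2.9],[0,0,np.float64(0.075)]]]
[[[-42.0,-14.8,-2.8],[0,0,np.float64(0.076)]],[[-43.0,-11.5,-2.9],[0,0,np.float64(0.075)]],[[-43.8,-8.3,-2.8],[0,0,np.float64(0.076)]],[[-44.3,-5.0,-2.9],[0,0,np.float64(0.075)]],[[-44.5,-1.6,-2.8],[0,0,np.float64(0.076)]]]
[[[-43.0,-15.5,5.0],[0,0,np.float64(0.077)]],[[-44.1,-12.1,5.0],[0,0,np.float64(0.077)]],[[-44.9,-8.7,5.0],[0,0,np.float64(0.078)]],[[-45.4,-5.2,5.0],[0,0,np.float64(0.077)]],[[-45.6,-1.7,5.0],[0,0,np.float64(0.078)]]]
[[[-45.6,1.9,5.0],[0,0,np.float64(0.077)]],[[-45.4,5.4,5.0],[0,0,np.float64(0.078)]],[[-44.8,9.0,5.0],[0,0,np.float64(0.077)]],[[-44.0,12.4,5.0],[0,0,np.float64(0.078)]],[[-42.9,15.7,5.0],[0,0,np.float64(0.077)]]]
end [ 0.512 -0.193  0.2  ] -10.37
```

drive_tool([
  [[-34,-29,-3],[0,0,0.076]],
  [[-36,-27,-3],[0,0,0.076]],
  [[-38,-24,-3],[0,0,0.076]],
  [[-39,-21,-3],[0,0,0.076]],
  [[-41,-18,-3],[0,0,0.076]],
], gripper=0.4)

```text
time_s: 0.6
position: [0.2698, 0.4279, 0.2373]
tcp_rot: [[-0.823, 0.567, -0.0], [0.567, 0.823, -0.001], [-0.0, -0.001, -1.0]]
force: [0.8, 0.3, -0.0]
opening: 0.63
grasp_force: 0.0
```

drive_tool([
  [[-42,-15,-3],[0,0,0.076]],
  [[-43,-12,-3],[0,0,0.076]],
  [[-44,-8,-3],[0,0,0.076]],
  [[-44,-5,-3],[0,0,0.076]],
  [[-45,-2,-3],[0,0,0.076]],
])

```text
time_s: 1.1
position: [0.401, 0.2472, 0.2525]
tcp_rot: [[-0.554, 0.833, -0.0], [0.833, 0.554, -0.0], [0.0, -0.0, -1.0]]
force: [1.5, -0.2, 0.2]
opening: 0.401
grasp_force: 0.0
```

drive_tool([
  [[-43,-16,5],[0,0,0.077]],
  [[-44,-12,5],[0,0,0.077]],
  [[-45,-9,5],[0,0,0.077]],
  [[-45,-5,5],[0,0,0.077]],
  [[-46,-2,5],[0,0,0.077]],
])

```text
time_s: 1.6
position: [0.455, 0.025, 0.2272]
tcp_rot: [[-0.2, 0.98, -0.0], [0.98, 0.2, 0.0], [0.0, -0.0, -1.0]]
force: [0.5, 0.7, -0.5]
opening: 0.403
grasp_force: 0.0
```

drive_tool([
  [[-46,2,5],[0,0,0.077]],
  [[-45,5,5],[0,0,0.077]],
  [[-45,9,5],[0,0,0.077]],
  [[-44,12,5],[0,0,0.077]],
  [[-43,16,5],[0,0,0.077]],
])

```text
time_s: 2.1
position: [0.5105, -0.1968, 0.202]
tcp_rot: [[0.183, 0.983, -0.001], [0.983, -0.183, 0.001], [0.001, -0.001, -1.0]]
force: [0.4, 0.6, -0.4]
opening: 0.401
grasp_force: 0.0
```

```bash
sed -i "s/t=round(-np.radians(dw),3)/t=float(round(-np.radians(dw),3))/" h.py; python3 - <<'E'
from h import *
import pickle
capture('wrist')
s=read_state(); im=capture('wrist'); pickle.dump(s,open('s1.pkl','wb'))
cv2.imwrite('pics/w1.png',cv2.resize(im[:,:,::-1],(784,588),interpolation=cv2.INTER_CUBIC)); print(s['time_s'],s['position'],yaw(s['tcp_rot']),s['opening'])
E
```

```text
2.15 [ 0.51381409 -0.20504133  0.2017561 ] -10.839599986121216 0.4001602486433645
```

View pics/w1.png

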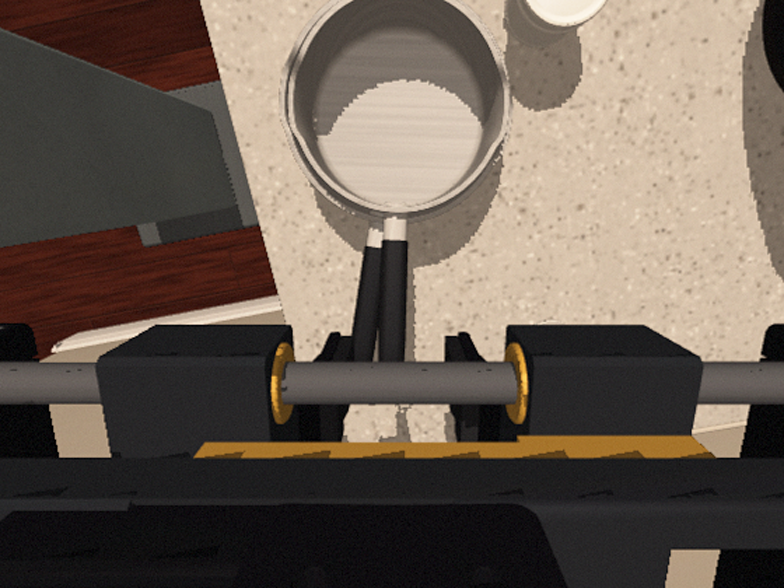

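```bash
python3 - <<'E'
from h import *
import pickle
s=pickle.load(open('s1.pkl','rb')); ps=(np.array(s['tcp_rot']),np.array(s['position']))
P=lambda u,v,z:ray('wrist',u/1.4,v/1.4,z,ps).round(4)
for u,v in((281,95),(511,95),(396,215)):print('rim',P(u,v,.054))
print('mid handle',P(395,228,.066),P(395,352,.08),'large',P(374,240,.047),P(366,330,.058))
pts=np.array([P(u,v,.054)[:2] for u,v in((281,95),(511,95),(396,215),(330,188))]); A=np.c_[2*pts,np.ones(4)]; c=np.linalg.lstsq(A,(pts**2).sum(1),rcond=None)[0]; print(c[:2],np.sqrt(c[2]+c[0]**2+c[1]**2))
E
```

```text
rim [ 0.4636 -0.0722  0.054 ]
rim [ 0.6083 -0.0997  0.054 ]
rim [ 0.5215 -0.1604  0.054 ]
mid handle [ 0.5194 -0.1678  0.066 ] [ 0.5039 -0.2481  0.08  ] large [ 0.5028 -0.1751  0.047 ] [ 0.485  -0.2361  0.058 ]
[ 0.53606274 -0.08737646] 0.07351081986293272
```

```bash
python3 - <<'E'
from h import *
plan([(.5157,-.1887,.12,-10.9,2),(.5157,-.1887,.058,-10.9,3)])
E
```

```text
[[[6.4,0.4,40.9],[0,0,0.002]],[[6.5,0.3,40.9],[0,0,0.002]],[[-0.0,0.0,20.7],[0,0,-0.0]],[[-0.0,0.0,20.7],[0,0,-0.0]],[[-0.0,0.0,20.6],[0,0,-0.0]]]
end [ 0.5157 -0.1887  0.058 ] -10.9
```

drive_tool([
  [[6.4,0.4,41],[0,0,0]],
  [[6.5,0.3,41],[0,0,0]],
  [[0,0,20],[0,0,0]],
  [[0,0,20],[0,0,0]],
  [[0,0,0],[0,0,0]],
])

```text
time_s: 2.7
position: [0.5113, -0.1804, 0.078]
tcp_rot: [[0.178, 0.984, -0.006], [0.984, -0.178, 0.004], [0.003, -0.007, -1.0]]
force: [1.3, 0.9, 0.6]
opening: 0.4
grasp_force: 0.0
```

drive_tool([
  [[0,0,0],[0,0,0]],
])

```text
time_s: 2.8
position: [0.5134, -0.1818, 0.0805]
tcp_rot: [[0.178, 0.984, -0.001], [0.984, -0.178, 0.001], [0.001, -0.001, -1.0]]
force: [0.1, -0.3, 0.2]
opening: 0.402
grasp_force: 0.0
```

```bash
python3 - <<'E'
from h import *
plan([(.5157,-.1887,.058,-10.9,2)])
s=read_state();print(s['position'],s['force'],yaw(s['tcp_rot']))
E
```

```text
[[[-3.2,1.7,11.3],[0,0,0.005]],[[-3.1,1.8,11.2],[0,0,0.006]]]
end [ 0.5157 -0.1887  0.058 ] -10.91
[ 0.51342719 -0.18183702  0.08053532] [ 0.0663975  -0.25486889  0.15693147] -10.27556373567361
```

drive_tool([
  [[-3,2,11],[0,0,0.01]],
  [[-3,2,11],[0,0,0]],
  [[0,0,0],[0,0,0]],
])

```text
time_s: 3.1
position: [0.5163, -0.1895, 0.0576]
tcp_rot: [[0.189, 0.982, -0.001], [0.982, -0.189, 0.0], [0.0, -0.001, -1.0]]
force: [-0.2, -0.8, -0.4]
opening: 0.4
grasp_force: 0.0
```

drive_tool([
  [[0,0,0],[0,0,0]],
  [[0,0,0],[0,0,0]],
], gripper=0.3)

```text
time_s: 3.3
position: [0.5166, -0.1893, 0.0588]
tcp_rot: [[0.189, 0.982, 0.0], [0.982, -0.189, -0.0], [-0.0, 0.0, -1.0]]
force: [-0.2, 0.2, 0.1]
opening: 0.324
grasp_force: 0.0
```

drive_tool([
  [[0.3,7.1,0],[0,0,-0.07]],
  [[0.3,7.1,0],[0,0,-0.07]],
  [[0.3,7.1,0],[0,0,-0.07]],
  [[0.3,7.1,0],[0,0,-0.07]],
  [[0.3,7.1,0],[0,0,-0.07]],
])

```text
time_s: 3.8
position: [0.5518, -0.1892, 0.0588]
tcp_rot: [[-0.162, 0.987, -0.001], [0.987, 0.162, 0.0], [0.0, -0.001, -1.0]]
force: [-0.8, -0.1, 0.0]
opening: 0.301
grasp_force: 0.3
```

drive_tool([
  [[0.3,7.1,0],[0,0,-0.07]],
  [[0.3,7.1,0],[0,0,-0.07]],
  [[0.3,7.1,2],[0,0,-0.07]],
  [[0.3,7.1,3],[0,0,-0.07]],
  [[0.3,7.1,3],[0,0,-0.07]],
])

```text
time_s: 4.3
position: [0.5853, -0.1775, 0.0509]
tcp_rot: [[-0.491, 0.871, -0.0], [0.871, 0.491, -0.0], [-0.0, -0.0, -1.0]]
force: [0.2, -0.5, -0.2]
opening: 0.297
grasp_force: 0.4
```

drive_tool([
  [[0.3,7.1,0],[0,0,-0.07]],
  [[0.3,7.1,0],[0,0,-0.07]],
  [[0.3,7.1,0],[0,0,-0.07]],
  [[0.3,7.1,0],[0,0,-0.07]],
  [[0.3,7.1,0],[0,0,-0.07]],
])

```text
time_s: 4.8
position: [0.6124, -0.1549, 0.0508]
tcp_rot: [[-0.76, 0.65, -0.0], [0.65, 0.76, -0.0], [0.0, -0.0, -1.0]]
force: [-0.9, 0.3, -0.5]
opening: 0.3
grasp_force: 0.3
```

drive_tool([
  [[0.3,7.1,0],[0,0,-0.07]],
  [[0.3,7.1,0],[0,0,-0.07]],
  [[0.2,5.3,0],[0,0,-0.052]],
  [[0.1,3.6,0],[0,0,-0.035]],
  [[0.1,3.6,0],[0,0,-0.035]],
])

```text
time_s: 5.3
position: [0.6269, -0.1324, 0.0508]
tcp_rot: [[-0.902, 0.432, 0.0], [0.432, 0.902, -0.0], [-0.0, -0.0, -1.0]]
force: [0.3, -0.0, 0.0]
opening: 0.302
grasp_force: 0.2
```

drive_tool([
  [[0.1,3.6,0],[0,0,-0.035]],
  [[0.1,3.6,0],[0,0,-0.035]],
  [[0.1,3.6,0],[0,0,-0.035]],
])

```text
time_s: 5.6
position: [0.631, -0.1225, 0.0506]
tcp_rot: [[-0.942, 0.335, 0.0], [0.335, 0.942, -0.0], [-0.0, -0.0, -1.0]]
force: [-0.7, -0.0, 0.1]
opening: 0.305
grasp_force: 0.2
```

```bash
python3 - <<'E'
from h import *
import pickle
s=read_state(); im=capture('wrist'); pickle.dump(s,open('s2.pkl','wb'))
sc=capture('scene')
w=cv2.resize(im[:,:,::-1],(600,450)); c=crop(np.ascontiguousarray(sc[:,:,::-1]),250,115,90,90,5)[:,:,:]
cv2.imwrite('pics/w2.png',cv2.resize(np.hstack([w,c]),(798,342),interpolation=cv2.INTER_AREA)); print(s['time_s'],s['position'],yaw(s['tcp_rot'])-90,s['opening'],s['force'])
E
```

```text
5.6 [ 0.63096038 -0.12245457  0.05061239] -19.551371664793407 0.3045428527663083 [-0.67226878 -0.04461356  0.13563123]
```

View pics/w2.png

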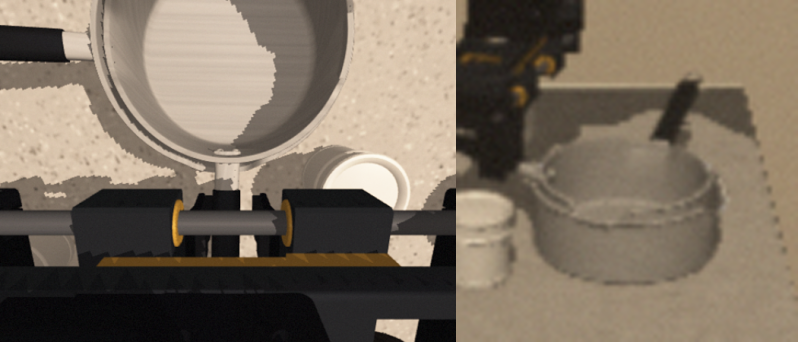

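drive_tool([
  [[0.1,3.6,0],[0,0,-0.035]],
  [[0,0,0],[0,0,0]],
])

```text
time_s: 5.9
position: [0.632, -0.1187, 0.0505]
tcp_rot: [[-0.953, 0.303, -0.0], [0.303, 0.953, 0.0], [0.0, 0.0, -1.0]]
force: [0.5, 0.6, 0.9]
opening: 0.297
grasp_force: 0.0
```

drive_tool([
  [[0.1,1.8,0],[0,0,-0.017]],
  [[0,0,0],[0,0,0]],
])

```text
time_s: 6.1
position: [0.6324, -0.1172, 0.0505]
tcp_rot: [[-0.958, 0.287, -0.0], [0.287, 0.958, 0.0], [0.0, 0.0, -1.0]]
force: [-0.9, -0.3, 0.2]
opening: 0.306
grasp_force: 0.0
```

drive_tool([
  [[0.1,1.8,0],[0,0,-0.017]],
  [[0,0,0],[0,0,0]],
])

```text
time_s: 6.3
position: [0.6329, -0.1155, 0.0505]
tcp_rot: [[-0.963, 0.271, -0.0], [0.271, 0.963, -0.0], [0.0, -0.0, -1.0]]
force: [0.4, -0.0, -0.2]
opening: 0.3
grasp_force: 0.1
```

```bash
python3 - <<'E'
from h import *
import pickle
s=read_state(); im=capture('wrist'); pickle.dump(s,open('s3.pkl','wb'))
sc=capture('scene')
c=crop(np.ascontiguousarray(sc[:,:,::-1]),255,125,80,70,5)
w=crop(np.ascontiguousarray(im[:,:,::-1]),90,0,200,175,2)
cv2.imwrite('pics/w3.png',np.hstack([w,c])); print(s['time_s'],s['position'],yaw(s['tcp_rot'])-90,s['opening'],s['force'])
E
```

```text
6.3 [ 0.63286554 -0.115529    0.05052693] -15.712558204942397 0.29965076144600306 [ 0.41164427 -0.00535468 -0.1809944 ]
```

View pics/w3.png

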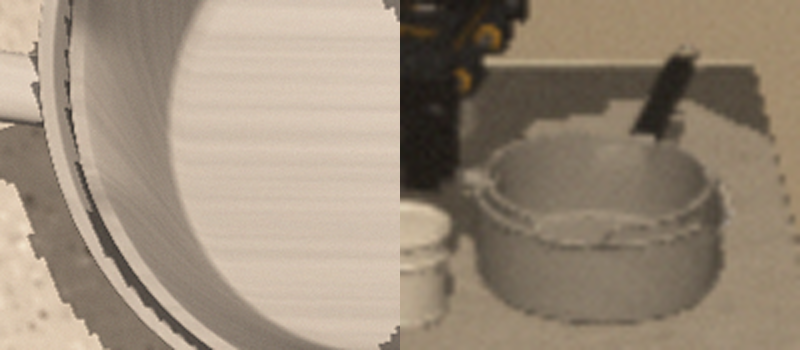

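drive_tool([
  [[0.1,3.6,0],[0,0,-0.035]],
  [[0,0,0],[0,0,0]],
])

```text
time_s: 6.6
position: [0.634, -0.1121, 0.0507]
tcp_rot: [[-0.972, 0.236, 0.001], [0.236, 0.972, -0.0], [-0.001, -0.0, -1.0]]
force: [0.4, -1.1, 0.6]
opening: 0.299
grasp_force: 0.5
```

drive_tool([
  [[0.1,2,0],[0,0,-0.02]],
  [[0,0,0],[0,0,0]],
])

```text
time_s: 6.8
position: [0.6342, -0.1102, 0.0506]
tcp_rot: [[-0.976, 0.217, 0.0], [0.217, 0.976, -0.0], [-0.0, -0.0, -1.0]]
force: [-0.4, -2.3, -0.4]
opening: 0.303
grasp_force: 0.9
```

drive_tool([
  [[0,-3.6,0],[0,0,0.035]],
  [[0,-2.6,0],[0,0,0.025]],
  [[0,0,0],[0,0,0]],
], gripper=0.4)

```text
time_s: 7.1
position: [0.6325, -0.1164, 0.0504]
tcp_rot: [[-0.961, 0.278, -0.0], [0.278, 0.961, 0.0], [0.0, 0.0, -1.0]]
force: [-0.3, 0.4, 0.2]
opening: 0.389
grasp_force: 0.0
```

drive_tool([
  [[0,0,-30],[0,0,0]],
  [[0,0,-40],[0,0,0]],
  [[0,0,-45],[0,0,0]],
  [[0,0,-45],[0,0,0]],
  [[0,0,0],[0,0,0]],
])

```text
time_s: 7.6
position: [0.6351, -0.117, 0.218]
tcp_rot: [[-0.961, 0.277, 0.012], [0.277, 0.961, -0.004], [-0.013, -0.0, -1.0]]
force: [0.7, 0.3, 1.3]
opening: 0.398
grasp_force: 0.0
```

```bash
python3 - <<'E'
from h import *
import pickle
capture('wrist')
s=read_state(); im=capture('wrist'); pickle.dump(s,open('s4.pkl','wb'))
cv2.imwrite('pics/w4.png',cv2.resize(im[:400,:,::-1],(784,560),interpolation=cv2.INTER_CUBIC)); print(s['time_s'],s['position'],yaw(s['tcp_rot'])-90,s['opening'],s['force'])
E
```

```text
7.65 [ 0.63398283 -0.11663022  0.21563346] -16.070636844883268 0.40461961174066535 [ 0.0707417  -0.17395738 -0.25042455]
```

View pics/w4.png

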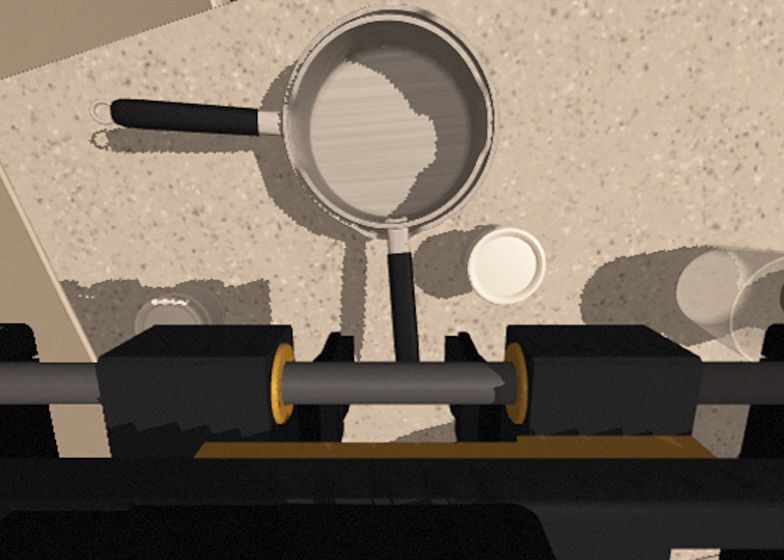

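```bash
python3 - <<'E'
from h import *
import pickle
s=pickle.load(open('s4.pkl','rb')); ps=(np.array(s['tcp_rot']),np.array(s['position']))
P=lambda u,v,z:ray('wrist',u/1.4,v/1.4,z,ps)
ang=lambda a,b:np.degrees(np.arctan2(b[1]-a[1],b[0]-a[0]))
print('large',ang(P(262,122,.043),P(115,110,.064)),P(100,111,.065))
print('mid seated',ang(P(398,228,.052),P(403.5,340,.066)),P(398,228,.052), P(403.5,340,.066))
print('lean',ang(P(398,228,.06),P(403.5,340,.08)))
pts=np.array([P(u,v,.054)[:2] for u,v in((283,122),(494,122),(388,236),(388,6.5))]); A=np.c_[2*pts,np.ones(len(pts))]; c=np.linalg.lstsq(A,(pts**2).sum(1),rcond=None)[0]; print(c[:2],np.sqrt(c[2]+c[0]**2+c[1]**2))
E
```

```text
large -109.15771869342366 [ 0.47429713 -0.27210434  0.065     ]
mid seated -13.17377723048873 [ 0.60193277 -0.10701366  0.052     ] [ 0.68053003 -0.12541054  0.066     ]
lean -13.141149926428897
[ 0.53514656 -0.0944762 ] 0.07243211316144987
```

```bash
python3 - <<'E'
from h import *
plan([(.632,-.12,.12,73,3),(.632,-.12,.05,73,4)])
E
```

```text
[[[-0.1,-1.3,31.2],[0,0,0.005]],[[-0.1,-1.3,31.2],[0,0,0.006]],[[-0.2,-1.2,31.2],[0,0,0.005]],[[0.0,-0.0,17.5],[0,0,0.0]],[[0.0,-0.0,17.5],[0,0,0.0]]]
[[[0.0,-0.0,17.5],[0,0,0.0]],[[0.0,-0.0,17.5],[0,0,0.0]]]
end [ 0.632 -0.12   0.05 ] 73.01
```

drive_tool([
  [[0,-1.3,31],[0,0,0.005]],
  [[0,-1.3,31],[0,0,0.005]],
  [[0,-1.2,31],[0,0,0.005]],
  [[0,0,18],[0,0,0]],
  [[0,0,18],[0,0,0]],
])

```text
time_s: 8.2
position: [0.6298, -0.1192, 0.0773]
tcp_rot: [[-0.957, 0.291, -0.006], [0.291, 0.957, 0.002], [0.006, 0.001, -1.0]]
force: [0.5, -0.0, 0.0]
opening: 0.4
grasp_force: 0.0
```

drive_tool([
  [[0,0,18],[0,0,0]],
  [[0,0,17],[0,0,0]],
  [[0,-3,0],[0,0,0.02]],
  [[0,-3,0],[0,0,0.02]],
  [[0,0,0],[0,0,0]],
])

```text
time_s: 8.7
position: [0.63, -0.1261, 0.0464]
tcp_rot: [[-0.944, 0.33, 0.0], [0.33, 0.944, -0.0], [-0.0, -0.0, -1.0]]
force: [-0.2, 0.0, 0.5]
opening: 0.397
grasp_force: 0.0
```

drive_tool([
  [[0,0,0],[0,0,0]],
  [[0,0,0],[0,0,0]],
  [[0,0,0],[0,0,0]],
], gripper=0.23)

```text
time_s: 9.0
position: [0.6303, -0.1257, 0.0474]
tcp_rot: [[-0.944, 0.329, 0.002], [0.329, 0.944, -0.0], [-0.002, 0.0, -1.0]]
force: [0.8, 0.1, -0.1]
opening: 0.257
grasp_force: 0.2
```

drive_tool([
  [[0,0,0],[0,0,0]],
  [[0,0,0],[0,0,0]],
])

```text
time_s: 9.2
position: [0.63, -0.1255, 0.0469]
tcp_rot: [[-0.945, 0.328, 0.0], [0.328, 0.945, -0.0], [-0.001, 0.0, -1.0]]
force: [-0.2, 0.4, 0.5]
opening: 0.234
grasp_force: 0.2
```

drive_tool([
  [[0,0,0],[0,0,0]],
  [[0,0,0],[0,0,0]],
], gripper=0.4)

```text
time_s: 9.4
position: [0.6297, -0.1256, 0.0465]
tcp_rot: [[-0.945, 0.328, -0.0], [0.328, 0.945, -0.0], [0.0, -0.0, -1.0]]
force: [-0.3, -0.1, -0.4]
opening: 0.335
grasp_force: 0.0
```

drive_tool([
  [[0,0,-30],[0,0,0]],
  [[0,0,-40],[0,0,0]],
  [[0,0,-45],[0,0,0]],
  [[0,0,-45],[0,0,0]],
  [[0,0,0],[0,0,0]],
])

```text
time_s: 9.9
position: [0.6342, -0.1272, 0.2142]
tcp_rot: [[-0.944, 0.328, 0.014], [0.328, 0.945, -0.006], [-0.015, -0.001, -1.0]]
force: [0.7, -0.0, 0.2]
opening: 0.397
grasp_force: 0.0
```

```bash
python3 - <<'E'
from h import *
import pickle
capture('wrist')
s=read_state(); im=capture('wrist'); pickle.dump(s,open('s5.pkl','wb'))
cv2.imwrite('pics/w5full.png',im[:,:,::-1])
cv2.imwrite('pics/w5.png',crop(np.ascontiguousarray(im[:,:,::-1]),60,0,300,250,2.4)); print(s['time_s'],s['position'],yaw(s['tcp_rot'])-90,s['opening'],s['force'])
E
```

```text
9.95 [ 0.63213386 -0.12646794  0.21077517] -19.175193001013838 0.3987287666236139 [ 0.31623735 -0.24576495 -0.79131046]
```

View pics/w5.png

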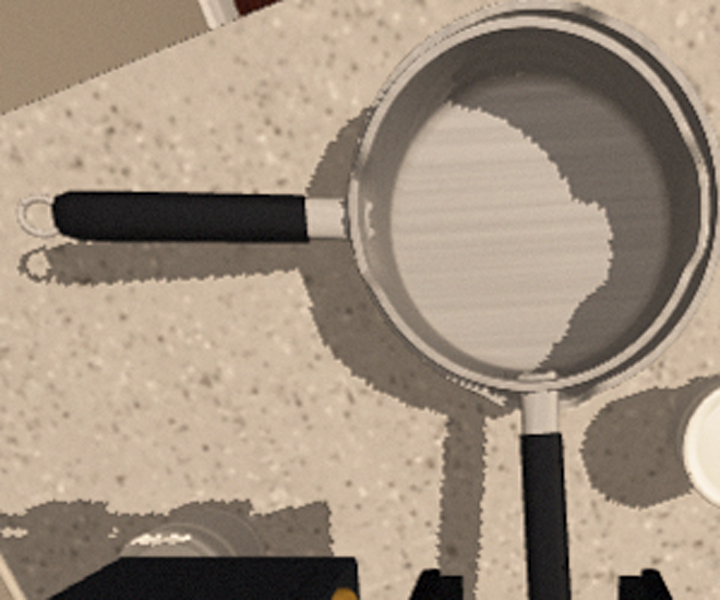

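```bash
python3 - <<'E'
from h import *
import pickle
s=pickle.load(open('s5.pkl','rb')); ps=(np.array(s['tcp_rot']),np.array(s['position']))
P=lambda u,v,z:ray('wrist',60+u/2.4,v/2.4,z,ps)
ang=lambda a,b:np.degrees(np.arctan2(b[1]-a[1],b[0]-a[0]))
print('large',ang(P(325,218,.043),P(60,216,.064)),P(325,218,.043)[:2],P(60,216,.064)[:2])
for z in(.052,.060):print('mid',ang(P(540,400,z),P(547.5,575,z+.017)),P(540,400,z)[:2],P(547.5,575,z+.017)[:2])
def fit(l,z):
    pts=np.array([P(u,v,z)[:2] for u,v in l]); A=np.c_[2*pts,np.ones(len(pts))]; c=np.linalg.lstsq(A,(pts**2).sum(1),rcond=None)[0]; print(c[:2],np.sqrt(c[2]+c[0]**2+c[1]**2))
fit(((349,215),(718,200),(440,380),(530,2)),.054)
fit(((358,215),(712,190),(535,388),(525,16)),.063)
E
```

```text
large -108.20105074360158 [ 0.50708925 -0.17395481] [ 0.47752982 -0.26385478]
mid -16.61347846834875 [ 0.60388098 -0.11557563] [ 0.67195626 -0.13588719]
mid -16.611703243996722 [ 0.60301512 -0.11527746] [ 0.66924431 -0.13503597]
[ 0.53520062 -0.09476552] 0.07293845289056673
[ 0.53511241 -0.09373012] 0.06658080059655952
```

```bash
python3 - <<'E'
from h import *
plan([(.576,.274,.22,56,10)])
print(ray('top',237,130,.17),ray('top',270,150,.09))
E
```

```text
[[[18.3,36.0,-1.2],[0,0,0.026]],[[19.2,35.5,-1.2],[0,0,0.026]],[[20.1,35.0,-1.2],[0,0,0.026]],[[21.0,34.4,-1.2],[0,0,0.026]],[[21.9,33.9,-1.2],[0,0,0.026]]]
[[[22.8,33.3,-1.2],[0,0,0.026]],[[23.6,32.7,-1.2],[0,0,0.026]],[[24.5,32.1,-1.2],[0,0,0.026]],[[25.3,31.4,-1.2],[0,0,0.025]],[[26.0,30.8,-1.1],[0,0,0.026]]]
end [0.576 0.274 0.22 ] 55.98
[0.75949416 0.21084296 0.17      ] [0.72006733 0.12482761 0.09      ]
```

drive_tool([
  [[18,36,-1],[0,0,0.026]],
  [[19,35.5,-1],[0,0,0.026]],
  [[20,35,-1],[0,0,0.026]],
  [[21,34.5,-1],[0,0,0.026]],
  [[22,34,-1],[0,0,0.026]],
])

```text
time_s: 10.5
position: [0.6012, 0.0758, 0.2091]
tcp_rot: [[-0.893, 0.45, -0.005], [0.45, 0.893, 0.0], [0.005, -0.002, -1.0]]
force: [-0.2, 0.0, -0.1]
opening: 0.4
grasp_force: 0.0
```

drive_tool([
  [[23,33,-1],[0,0,0.026]],
  [[24,33,-1],[0,0,0.026]],
  [[24,32,-1],[0,0,0.026]],
  [[25,31,-1],[0,0,0.026]],
  [[26,31,-1],[0,0,0.026]],
])

```text
time_s: 11.0
position: [0.5743, 0.2749, 0.2139]
tcp_rot: [[-0.828, 0.561, -0.005], [0.561, 0.828, -0.002], [0.003, -0.004, -1.0]]
force: [-0.1, -0.7, 0.8]
opening: 0.4
grasp_force: 0.0
```

drive_tool([
  [[0,0,0],[0,0,0]],
  [[0,0,0],[0,0,0]],
], gripper=0.5)

```text
time_s: 11.2
position: [0.5745, 0.2743, 0.2143]
tcp_rot: [[-0.83, 0.558, -0.004], [0.558, 0.83, -0.002], [0.002, -0.004, -1.0]]
force: [0.4, -0.9, -0.4]
opening: 0.474
grasp_force: 0.0
```

```bash
python3 - <<'E'
from h import *
import pickle
s=read_state(); im=capture('wrist'); pickle.dump(s,open('s6.pkl','wb'))
cv2.imwrite('pics/w6.png',cv2.resize(im[:400,:,::-1],(784,560),interpolation=cv2.INTER_CUBIC)); print(s['time_s'],s['position'],yaw(s['tcp_rot']),s['opening'],s['force'])
E
```

```text
11.2 [0.57454813 0.27431198 0.21425671] 56.06753682937109 0.47380970874047296 [ 0.37704633 -0.86716691 -0.41238162]
```

View pics/w6.png

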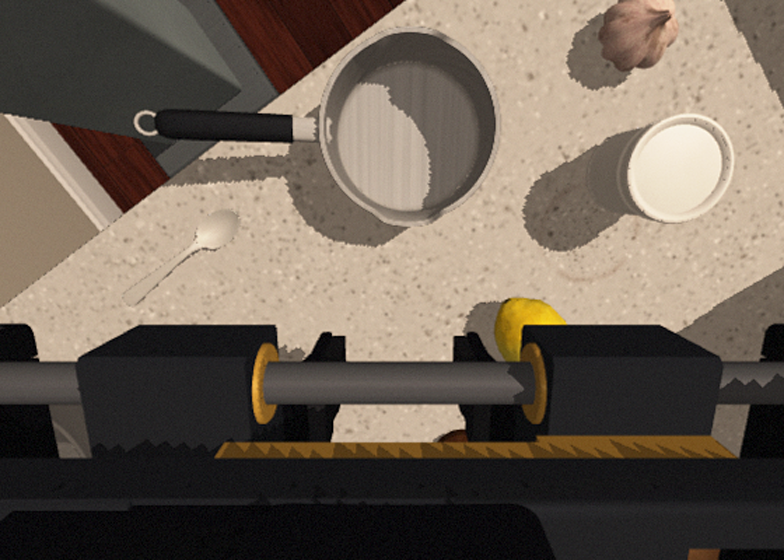

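```bash
python3 - <<'E'
from h import *
import pickle
s=pickle.load(open('s6.pkl','rb')); ps=(np.array(s['tcp_rot']),np.array(s['position']))
P=lambda u,v,z:ray('wrist',u/1.4,v/1.4,z,ps)
ang=lambda a,b:np.degrees(np.arctan2(b[1]-a[1],b[0]-a[0]))
a,b=P(305,129,.055),P(160,124.5,.075); print('small',ang(a,b),a,b)
pts=np.array([P(u,v,.066)[:2] for u,v in((320,125),(499,125),(339,64),(345,189),(478,60),(475,190))]); A=np.c_[2*pts,np.ones(len(pts))]; c=np.linalg.lstsq(A,(pts**2).sum(1),rcond=None)[0]; print(c[:2],np.sqrt(c[2]+c[0]**2+c[1]**2))
c=c[:2]; print(ang(c,a),ang(c,b),np.hypot(*(b[:2]-c)))
for g in(56,54):
  e=np.radians(g); G=c+.0565*np.array([np.cos(e),np.sin(e)]); print(G)
print('lemon',ray('wrist',530/1.4,325/1.4,.03,ps),'can',ray('wrist',680/1.4,168/1.4,.07,ps))
E
```

```text
small -124.17030920431961 [0.45407585 0.27903333 0.055     ] [0.40463817 0.20620684 0.075     ]
[0.49403162 0.33758624] 0.05879518857772132
-124.3091363952534 -124.23223800026557 0.15890794650405352
[0.52562602 0.38442687]
[0.52724149 0.3832957 ]
lemon [0.67072245 0.33802885 0.03      ] can [0.61438951 0.47088431 0.07      ]
```

```bash
python3 - <<'E'
from h import *
plan([(.5257,.3844,.12,55.8,5),(.5257,.3844,.05,55.8,4)])
E
```

```text
[[[20.6,12.9,18.9],[0,0,0.001]],[[20.6,12.9,18.9],[0,0,0.001]],[[20.6,12.8,18.9],[0,0,0.0]],[[20.6,12.8,18.9],[0,0,0.001]],[[20.7,12.9,19.0],[0,0,0.0]]]
[[[0.0,-0.0,17.5],[0,0,0.0]],[[0.0,-0.0,17.5],[0,0,0.0]],[[0.0,-0.0,17.5],[0,0,0.0]],[[0.0,-0.0,17.5],[0,0,0.0]]]
end [0.5257 0.3844 0.05  ] 55.8
```

drive_tool([
  [[20.6,13,19],[0,0,0]],
  [[20.6,13,19],[0,0,0]],
  [[20.6,13,19],[0,0,0]],
  [[20.6,13,19],[0,0,0]],
  [[20.6,13,19],[0,0,0]],
])

```text
time_s: 11.75
position: [0.5273, 0.384, 0.12]
tcp_rot: [[-0.827, 0.563, -0.001], [0.563, 0.827, -0.001], [0.001, -0.002, -1.0]]
force: [0.6, -0.0, -0.3]
opening: 0.503
grasp_force: 0.0
```

drive_tool([
  [[0,0,15],[0,0,0]],
  [[0,0,15],[0,0,0]],
  [[0,0,15],[0,0,0]],
  [[0,0,0],[0,0,0]],
  [[0,0,0],[0,0,0]],
])

```text
time_s: 12.25
position: [0.5279, 0.3843, 0.0763]
tcp_rot: [[-0.827, 0.562, -0.0], [0.562, 0.827, -0.0], [0.0, -0.001, -1.0]]
force: [0.7, 1.0, 0.1]
opening: 0.497
grasp_force: 0.0
```

```bash
python3 - <<'E'
from h import *
plan([(.5257,.3844,.05,55.8,3)])
s=read_state();print(s['position'],s['force'],yaw(s['tcp_rot']))
E
```

```text
[[[0.6,-0.4,8.8],[0,0,0.0]],[[0.6,-0.4,8.7],[0,0,0.0]],[[0.6,-0.4,8.8],[0,0,0.001]]]
end [0.5257 0.3844 0.05  ] 55.78
[0.52789932 0.38434736 0.07629301] [0.65248949 0.95482756 0.09186962] 55.832631849651484
```

drive_tool([
  [[0.6,-0.4,9],[0,0,0]],
  [[0.6,-0.4,9],[0,0,0]],
  [[0.6,-0.4,8],[0,0,0]],
  [[0,0,0],[0,0,0]],
])

```text
time_s: 12.65
position: [0.5238, 0.3849, 0.049]
tcp_rot: [[-0.828, 0.56, -0.003], [0.56, 0.828, -0.001], [0.002, -0.003, -1.0]]
force: [-1.1, -0.1, -0.6]
opening: 0.499
grasp_force: 0.0
```

drive_tool([
  [[0,0,0],[0,0,0]],
  [[0,0,0],[0,0,0]],
  [[0,0,0],[0,0,0]],
  [[0,0,0],[0,0,0]],
  [[0,0,0],[0,0,0]],
], gripper=0)

```text
time_s: 13.15
position: [0.5253, 0.3855, 0.0508]
tcp_rot: [[-0.828, 0.56, 0.0], [0.56, 0.828, 0.0], [-0.0, 0.0, -1.0]]
force: [-0.1, -0.2, -0.2]
opening: 0.133
grasp_force: 0.0
```

drive_tool([
  [[0,0,0],[0,0,0]],
  [[0,0,0],[0,0,0]],
  [[0,0,0],[0,0,0]],
])

```text
time_s: 13.45
position: [0.5252, 0.3854, 0.0507]
tcp_rot: [[-0.828, 0.56, 0.0], [0.56, 0.828, 0.0], [-0.0, 0.0, -1.0]]
force: [-0.0, -0.4, 0.8]
opening: 0.034
grasp_force: 29.5
```

drive_tool([
  [[0,0,-5],[0,0,0]],
  [[0,0,-10],[0,0,0]],
  [[0,0,-15],[0,0,0]],
  [[0,0,-20],[0,0,0]],
  [[0,0,-20],[0,0,0]],
])

```text
time_s: 13.95
position: [0.5253, 0.3856, 0.1223]
tcp_rot: [[-0.828, 0.56, 0.001], [0.56, 0.828, 0.0], [-0.0, 0.001, -1.0]]
force: [0.3, 0.5, -2.8]
opening: 0.033
grasp_force: 29.5
```

drive_tool([
  [[0,0,-20],[0,0,0]],
  [[0,0,-15],[0,0,0]],
  [[0,0,0],[0,0,0]],
])

```text
time_s: 14.25
position: [0.5269, 0.3864, 0.1591]
tcp_rot: [[-0.828, 0.56, 0.006], [0.56, 0.828, 0.003], [-0.003, 0.006, -1.0]]
force: [0.1, -0.0, -2.6]
opening: 0.036
grasp_force: 29.5
```

```bash
python3 - <<'E'
from h import *
s=read_state();print(s['position'],s['force'],s['moment'],yaw(s['tcp_rot']),s['grasp_force'],s['opening'],s['joint_positions'])
a=np.radians(-106.6)
c=np.array([.535,-.0935]); G=c+.0565*np.array([np.cos(a),np.sin(a)]); print(G)
# path: pan swings; transit via point
p=s['position']
plan([(.47,.20,.17,5,11),(G[0],G[1],.17,-106.6,14)])
E
```

```text
[0.52691372 0.38643064 0.15910871] [ 0.09321945 -0.03167215 -2.55119958] [ 0.20922792 -0.12579577 -0.00290528] 55.928656950674274 29.522606392856687 0.03604216237257867 [ 2.64735104e+01  3.63285809e+01  8.14194724e+01  4.25968648e-03
  6.18667338e+01 -2.94565946e+01]
[ 0.51885861 -0.14764523]
[[[-5.2,-16.9,-1.0],[0,0,0.081]],[[-6.6,-16.5,-1.0],[0,0,0.081]],[[-7.9,-15.9,-1.0],[0,0,0.081]],[[-9.1,-15.2,-1.0],[0,0,0.081]],[[-10.3,-14.4,-1.0],[0,0,0.081]]]
[[[-11.5,-13.5,-1.0],[0,0,0.081]],[[-12.5,-12.5,-1.0],[0,0,0.081]],[[-13.5,-11.5,-1.0],[0,0,0.08]],[[-14.4,-10.4,-1.0],[0,0,0.081]],[[-15.1,-9.2,-0.9],[0,0,0.08]]]
[[[-15.8,-7.9,-1.0],[0,0,0.081]],[[-25.0,1.3,0.0],[0,0,0.139]],[[-24.6,4.8,0.0],[0,0,0.139]],[[-23.7,8.1,0.0],[0,0,0.139]],[[-22.4,11.4,0.0],[0,0,0.139]]]
[[[-20.6,14.3,0.0],[0,0,0.139]],[[-18.4,17.1,0.0],[0,0,0.139]],[[-15.9,19.4,0.0],[0,0,0.139]],[[-13.0,21.4,0.0],[0,0,0.139]],[[-9.9,23.0,0.0],[0,0,0.139]]]
[[[-6.6,24.2,0.0],[0,0,0.139]],[[-3.2,24.9,0.0],[0,0,0.139]],[[0.3,25.1,0.0],[0,0,0.14]],[[3.8,24.8,0.0],[0,0,0.139]],[[7.1,24.1,0.0],[0,0,0.14]]]
end [ 0.5188 -0.1477  0.17  ] -106.62
```

```bash
python3 - <<'E'
from h import *
plan([(.57,.20,.17,0,13),(.5189,-.1476,.17,-106.6,17)])
E
```

```text
[[[-10.8,-10.0,-0.8],[0,0,0.075]],[[-11.5,-9.2,-0.8],[0,0,0.075]],[[-12.2,-8.3,-0.8],[0,0,0.075]],[[-12.7,-7.4,-0.8],[0,0,0.075]],[[-13.3,-6.4,-0.9],[0,0,0.075]]]
[[[-13.7,-5.4,-0.8],[0,0,0.075]],[[-14.1,-4.3,-0.9],[0,0,0.075]],[[-14.3,-3.3,-0.8],[0,0,0.075]],[[-14.5,-2.2,-0.9],[0,0,0.075]],[[-14.7,-1.1,-0.8],[0,0,0.075]]]
[[[-14.7,0.0,-0.9],[0,0,0.075]],[[-14.7,1.2,-0.8],[0,0,0.076]],[[-14.5,2.2,-0.9],[0,0,0.075]],[[-20.4,-3.0,0.0],[0,0,0.109]],[[-20.7,-0.8,0.0],[0,0,0.109]]]
[[[-20.6,1.5,0.0],[0,0,0.11]],[[-20.3,3.7,0.0],[0,0,0.109]],[[-19.8,5.9,0.0],[0,0,0.11]],[[-19.0,8.1,0.0],[0,0,0.109]],[[-18.0,10.1,0.0],[0,0,0.11]]]
[[[-16.8,12.0,0.0],[0,0,0.109]],[[-15.4,13.8,0.0],[0,0,0.11]],[[-13.8,15.4,0.0],[0,0,0.109]],[[-12.1,16.8,0.0],[0,0,0.11]],[[-10.2,18.0,0.0],[0,0,0.109]]]
[[[-8.1,19.0,0.0],[0,0,0.11]],[[-6.0,19.8,0.0],[0,0,0.109]],[[-3.8,20.3,0.0],[0,0,0.11]],[[-1.5,20.6,0.0],[0,0,0.109]],[[0.7,20.7,0.0],[0,0,0.11]]]
end [ 0.5189 -0.1476  0.17  ] -106.62
```

drive_tool([
  [[-11,-10,-1],[0,0,0.075]],
  [[-11.5,-9,-1],[0,0,0.075]],
  [[-12,-8.5,-1],[0,0,0.075]],
  [[-13,-7.5,-1],[0,0,0.075]],
  [[-13,-6.5,-1],[0,0,0.075]],
])

```text
time_s: 14.75
position: [0.5411, 0.3127, 0.1597]
tcp_rot: [[-0.563, 0.826, -0.002], [0.826, 0.563, -0.001], [0.0, -0.002, -1.0]]
force: [-0.5, 0.7, -2.3]
opening: 0.037
grasp_force: 29.5
```

drive_tool([
  [[-14,-5.5,-1],[0,0,0.075]],
  [[-14,-4.5,-1],[0,0,0.075]],
  [[-14,-3.5,-1],[0,0,0.075]],
  [[-14.5,-2,-1],[0,0,0.075]],
  [[-14.5,-1,-1],[0,0,0.075]],
])

```text
time_s: 15.25
position: [0.5573, 0.2413, 0.1647]
tcp_rot: [[-0.221, 0.975, -0.002], [0.975, 0.221, -0.001], [-0.0, -0.002, -1.0]]
force: [-0.6, 0.5, -2.7]
opening: 0.032
grasp_force: 29.5
```

drive_tool([
  [[-15,0,-1],[0,0,0.075]],
  [[-15,1,-1],[0,0,0.075]],
  [[-14.5,2,-1],[0,0,0.075]],
  [[-20.5,-3,0],[0,0,0.109]],
  [[-20.5,-1,0],[0,0,0.109]],
])

```text
time_s: 15.75
position: [0.5609, 0.1569, 0.1678]
tcp_rot: [[0.219, 0.976, -0.001], [0.976, -0.219, -0.0], [-0.001, -0.001, -1.0]]
force: [-1.1, 0.4, -1.9]
opening: 0.034
grasp_force: 29.5
```

drive_tool([
  [[-20.5,1.5,0],[0,0,0.11]],
  [[-20,4,0],[0,0,0.11]],
  [[-20,6,0],[0,0,0.11]],
  [[-19,8,0],[0,0,0.11]],
  [[-18,10,0],[0,0,0.11]],
])

```text
time_s: 16.25
position: [0.5459, 0.0548, 0.1679]
tcp_rot: [[0.697, 0.717, -0.001], [0.717, -0.697, -0.0], [-0.001, -0.001, -1.0]]
force: [0.9, -0.6, -1.9]
opening: 0.029
grasp_force: 29.5
```

drive_tool([
  [[-17,12,0],[0,0,0.109]],
  [[-15,14,0],[0,0,0.109]],
  [[-14,15,0],[0,0,0.109]],
  [[-12,17,0],[0,0,0.109]],
  [[-10,18,0],[0,0,0.109]],
])

```text
time_s: 16.75
position: [0.531, -0.0472, 0.1679]
tcp_rot: [[0.968, 0.252, -0.002], [0.252, -0.968, 0.0], [-0.002, -0.001, -1.0]]
force: [-0.2, 0.5, -2.9]
opening: 0.037
grasp_force: 29.5
```

drive_tool([
  [[-8,19,0],[0,0,0.11]],
  [[-6,20,0],[0,0,0.11]],
  [[-4,20,0],[0,0,0.11]],
  [[-1.5,20,0],[0,0,0.1]],
  [[0.5,20,0],[0,0,0.1]],
])

```text
time_s: 17.25
position: [0.516, -0.1479, 0.1679]
tcp_rot: [[0.962, -0.272, -0.002], [-0.272, -0.962, 0.0], [-0.002, 0.0, -1.0]]
force: [0.4, 0.8, -3.6]
opening: 0.035
grasp_force: 29.5
```

drive_tool([
  [[0,0,0],[0,0,0]],
  [[0,0,0],[0,0,0]],
  [[0,0,0],[0,0,0]],
])

```text
time_s: 17.55
position: [0.5164, -0.1464, 0.1682]
tcp_rot: [[0.964, -0.266, -0.001], [-0.266, -0.964, 0.001], [-0.002, -0.001, -1.0]]
force: [-0.2, -0.4, -2.3]
opening: 0.035
grasp_force: 29.5
```

```bash
python3 - <<'E'
from h import *
import pickle
s=read_state();print(s['time_s'],s['position'],s['force'],s['moment'],yaw(s['tcp_rot']),s['grasp_force'],s['opening'])
im=capture('wrist');sc=capture('scene');pickle.dump(s,open('s7.pkl','wb'))
cv2.imwrite('pics/w7full.png',im[:,:,::-1]);cv2.imwrite('pics/s7full.png',sc[:,:,::-1])
w=cv2.resize(im[:380,:,::-1],(400,271)); 
c=crop(np.ascontiguousarray(sc[:,:,::-1]),230,90,110,100,4)[:400]
h=np.zeros((600,800,3),np.uint8); h[:400,:440]=c
h[:,440:]=crop(np.ascontiguousarray(im[:,:,::-1]),0,0,560,420,1)[:,100:460].repeat(1,0)[:420].tolist() if 0 else 0
h[0:271,400+40:800]=w[:,:360]
cv2.imwrite('pics/w7.png',h[:410])
plan([(.5189,-.1476,.12,-106.6,3)])
E
```

```text
17.55 [ 0.51640389 -0.14638987  0.16815292] [-0.17570754 -0.35958322 -2.34861286] [-0.13277479  0.16052007 -0.02560787] -105.4515035248923 29.473697785288095 0.03522397420924819
[[[0.8,0.2,16.1],[0,0,0.007]],[[0.9,0.2,16.1],[0,0,0.007]],[[0.8,0.2,16.1],[0,0,0.006]]]
end [ 0.5189 -0.1476  0.12  ] -106.59
```

View pics/w7.png

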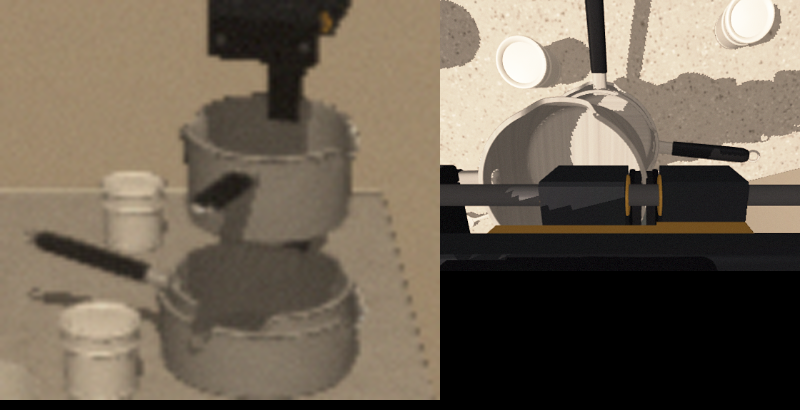

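drive_tool([
  [[0.8,0.2,16],[0,0,0.007]],
  [[0.9,0.2,16],[0,0,0.007]],
  [[0.8,0.2,16],[0,0,0.006]],
  [[0,0,0],[0,0,0]],
  [[0,0,0],[0,0,0]],
])

```text
time_s: 18.15
position: [0.5192, -0.148, 0.1206]
tcp_rot: [[0.958, -0.286, -0.001], [-0.286, -0.958, 0.0], [-0.001, -0.0, -1.0]]
force: [-0.1, 0.4, -2.8]
opening: 0.036
grasp_force: 29.5
```

```bash
python3 - <<'E'
from h import *
plan([(.5189,-.1476,.098,-106.6,3)])
s=read_state();print(s['position'],s['force'],yaw(s['tcp_rot']))
E
```

```text
[[[-0.1,-0.1,7.5],[0,0,-0.0]],[[-0.1,-0.1,7.5],[0,0,-0.0]],[[-0.2,-0.1,7.6],[0,0,-0.0]]]
end [ 0.5189 -0.1476  0.098 ] -106.62
[ 0.51915405 -0.14802293  0.1205569 ] [-0.05560255  0.39173762 -2.81302141] -106.6160847428572
```

Now lower in small steps, watching the force.

drive_tool([
  [[0,0,4],[0,0,0]],
  [[0,0,4],[0,0,0]],
  [[0,0,0],[0,0,0]],
])

```text
time_s: 18.45
position: [0.519, -0.1485, 0.1125]
tcp_rot: [[0.958, -0.287, -0.0], [-0.287, -0.958, 0.0], [-0.0, -0.0, -1.0]]
force: [-0.3, 0.1, -1.5]
opening: 0.033
grasp_force: 29.5
```

drive_tool([
  [[0,0,4],[0,0,0]],
  [[0,0,3],[0,0,0]],
  [[0,0,0],[0,0,0]],
])

```text
time_s: 18.75
position: [0.5188, -0.1485, 0.1051]
tcp_rot: [[0.958, -0.287, -0.001], [-0.287, -0.958, 0.001], [-0.001, -0.0, -1.0]]
force: [0.9, 0.4, -2.3]
opening: 0.036
grasp_force: 29.5
```

drive_tool([
  [[0,0,5],[0,0,0]],
  [[0,0,5],[0,0,0]],
  [[0,0,0],[0,0,0]],
])

```text
time_s: 19.05
position: [0.5185, -0.1483, 0.0947]
tcp_rot: [[0.958, -0.287, -0.002], [-0.287, -0.958, 0.001], [-0.002, -0.0, -1.0]]
force: [0.6, -0.1, -2.6]
opening: 0.036
grasp_force: 29.5
```

drive_tool([
  [[0,0,5],[0,0,0]],
  [[0,0,5],[0,0,0]],
  [[0,0,0],[0,0,0]],
])

```text
time_s: 19.35
position: [0.5186, -0.1483, 0.0847]
tcp_rot: [[0.958, -0.287, -0.002], [-0.287, -0.958, 0.001], [-0.002, -0.0, -1.0]]
force: [-0.7, 0.9, -1.3]
opening: 0.037
grasp_force: 29.5
```

drive_tool([
  [[0,0,5],[0,0,0]],
  [[0,0,5],[0,0,0]],
  [[0,0,0],[0,0,0]],
])

```text
time_s: 19.65
position: [0.5186, -0.1484, 0.0748]
tcp_rot: [[0.958, -0.287, -0.001], [-0.287, -0.958, 0.001], [-0.002, -0.0, -1.0]]
force: [-0.2, 0.5, -2.1]
opening: 0.034
grasp_force: 29.5
```

Entering freely; 18 mm to go.

drive_tool([
  [[0,0,4],[0,0,0]],
  [[0,0,4],[0,0,0]],
  [[0,0,0],[0,0,0]],
])

```text
time_s: 19.95
position: [0.5187, -0.1484, 0.067]
tcp_rot: [[0.958, -0.287, -0.001], [-0.287, -0.958, 0.001], [-0.001, -0.0, -1.0]]
force: [0.3, 0.6, -1.8]
opening: 0.034
grasp_force: 29.5
```

drive_tool([
  [[0,0,3],[0,0,0]],
  [[0,0,2],[0,0,0]],
  [[0,0,0],[0,0,0]],
])

```text
time_s: 20.25
position: [0.519, -0.1485, 0.0623]
tcp_rot: [[0.958, -0.287, -0.0], [-0.287, -0.958, 0.0], [-0.001, -0.0, -1.0]]
force: [-0.0, 0.1, -2.8]
opening: 0.032
grasp_force: 29.5
```

drive_tool([
  [[0,0,2],[0,0,0]],
  [[0,0,0],[0,0,0]],
])

```text
time_s: 20.45
position: [0.519, -0.1485, 0.0604]
tcp_rot: [[0.958, -0.287, -0.0], [-0.287, -0.958, 0.0], [-0.0, -0.0, -1.0]]
force: [0.1, 0.3, -1.9]
opening: 0.034
grasp_force: 29.5
```

drive_tool([
  [[0,0,2],[0,0,0]],
  [[0,0,0],[0,0,0]],
])

```text
time_s: 20.65
position: [0.5191, -0.1486, 0.0584]
tcp_rot: [[0.958, -0.287, -0.0], [-0.287, -0.958, 0.0], [-0.0, -0.0, -1.0]]
force: [-0.4, -0.7, -1.3]
opening: 0.036
grasp_force: 29.5
```

drive_tool([
  [[0,0,1.5],[0,0,0]],
  [[0,0,0],[0,0,0]],
])

```text
time_s: 20.85
position: [0.5192, -0.1486, 0.057]
tcp_rot: [[0.958, -0.287, 0.0], [-0.287, -0.958, 0.0], [0.0, -0.0, -1.0]]
force: [-0.5, -0.1, -1.3]
opening: 0.034
grasp_force: 29.4
```

drive_tool([
  [[0,0,1],[0,0,0]],
  [[0,0,0],[0,0,0]],
])

```text
time_s: 21.05
position: [0.5194, -0.1487, 0.0566]
tcp_rot: [[0.958, -0.287, 0.001], [-0.287, -0.958, -0.0], [0.001, 0.0, -1.0]]
force: [-0.7, 0.0, 3.0]
opening: 0.031
grasp_force: 29.4
```

drive_tool([
  [[0,0,0],[0,0,0]],
  [[0,0,0],[0,0,0]],
  [[0,0,0],[0,0,0]],
  [[0,0,0],[0,0,0]],
], gripper=0.2)

```text
time_s: 21.45
position: [0.5192, -0.1486, 0.0559]
tcp_rot: [[0.958, -0.287, -0.0], [-0.287, -0.958, 0.0], [-0.0, -0.0, -1.0]]
force: [0.4, -0.1, 0.2]
opening: 0.188
grasp_force: 0.0
```

drive_tool([
  [[0,0,-10],[0,0,0]],
  [[0,0,-20],[0,0,0]],
  [[0,0,-40],[0,0,0]],
  [[0,0,-45],[0,0,0]],
  [[0,0,-45],[0,0,0]],
])

```text
time_s: 21.95
position: [0.5187, -0.1483, 0.2181]
tcp_rot: [[0.958, -0.287, -0.0], [-0.287, -0.958, 0.0], [-0.0, -0.0, -1.0]]
force: [1.0, 0.6, 0.1]
opening: 0.2
grasp_force: 0.0
```

drive_tool([
  [[-40,0,-10],[0,0,0]],
  [[-40,0,-10],[0,0,0]],
  [[-30,0,0],[0,0,0]],
  [[0,0,0],[0,0,0]],
  [[0,0,0],[0,0,0]],
])

```text
time_s: 22.45
position: [0.4139, -0.1171, 0.2369]
tcp_rot: [[0.958, -0.287, 0.002], [-0.287, -0.958, -0.001], [0.002, 0.0, -1.0]]
force: [1.5, -0.1, -0.4]
opening: 0.199
grasp_force: 0.0
```

```bash
python3 - <<'E'
from h import *
import pickle
s=read_state();print(s['time_s'],s['position'],s['force'],yaw(s['tcp_rot']),s['joint_positions'])
im=capture('wrist');sc=capture('scene');tp=capture('top');pickle.dump(s,open('s8.pkl','wb'))
for n,a in(('w',im),('s',sc),('t',tp)): cv2.imwrite(f'pics/{n}8.png',a[:,:,::-1])
# black-handle blobs in the top view, right part
g=tp.max(2); m=((g<60)*255).astype(np.uint8); m[:180]=0;m[245:]=0;m[:,:250]=0;m[:,440:]=0
n,l,st,ce=cv2.connectedComponentsWithStats(m)
for i in range(1,n):
    if st[i,4]>25:
        pts=np.argwhere(l==i)[:,::-1].astype(np.float32); print(st[i],ce[i].round(1),cv2.fitLine(pts,cv2.DIST_L2,0,.01,.01).ravel().round(2))
E
```

```text
22.45 [ 0.41386448 -0.11708006  0.23693854] [ 1.53743194 -0.1174711  -0.36649475] -106.7023068178737 [-3.07554204e+01  1.38940429e+01  1.07741307e+02  5.73766493e-03
  5.82358353e+01  7.59438422e+01]
[296 197  24  10  68] [308.5 202. ] [  0.95   0.32 308.5  201.96]
```

```bash
python3 - <<'E'
from h import *
import pickle
s=pickle.load(open('s8.pkl','rb')); ps=(np.array(s['tcp_rot']),np.array(s['position']))
im=cv2.imread('pics/w8.png'); m=((im.max(2)<55)*255).astype(np.uint8); m[235:]=0
m=cv2.morphologyEx(m,cv2.MORPH_OPEN,np.ones((5,5)))
n,l,st,ce=cv2.connectedComponentsWithStats(m)
for i in range(1,n):
    if st[i,4]<300: continue
    p=np.argwhere(l==i)[:,::-1].astype(np.float32); vx,vy,x,y=cv2.fitLine(p,cv2.DIST_L2,0,.01,.01).ravel()
    t=(p-[x,y])@[vx,vy]; a=(x+vx*t.min(),y+vy*t.min()); b=(x+vx*t.max(),y+vy*t.max())
    c=np.array([.535,-.0935])
    if np.hypot(*(ray('wrist',*a,.07,ps)[:2]-c))>np.hypot(*(ray('wrist',*b,.07,ps)[:2]-c)): a,b=b,a
    for z in((.048,.066),(.057,.076),(.066,.085)):
        A,B=ray('wrist',*a,z[0],ps)[:2],ray('wrist',*b,z[1],ps)[:2]
        print(i,st[i].tolist(),z,A.round(3),B.round(3),'r',np.hypot(*(A-c)).round(3),np.hypot(*(B-c)).round(3),'ang',np.degrees(np.arctan2(*(B-c)[::-1])).round(1),np.degrees(np.arctan2(*(B-A)[::-1])).round(1))
E
```

```text
1 [51, 68, 96, 24, 1811] (0.048, 0.066) [ 0.565 -0.013] [0.593 0.068] r 0.086 0.171 ang 70.1 70.9
1 [51, 68, 96, 24, 1811] (0.057, 0.076) [ 0.563 -0.016] [0.59  0.062] r 0.082 0.165 ang 70.6 71.0
1 [51, 68, 96, 24, 1811] (0.066, 0.085) [ 0.561 -0.019] [0.587 0.056] r 0.079 0.158 ang 71.0 71.0
2 [319, 85, 93, 18, 1607] (0.048, 0.066) [ 0.505 -0.18 ] [ 0.477 -0.265] r 0.092 0.181 ang -108.8 -108.3
2 [319, 85, 93, 18, 1607] (0.057, 0.076) [ 0.504 -0.179] [ 0.477 -0.261] r 0.091 0.177 ang -109.2 -108.4
2 [319, 85, 93, 18, 1607] (0.066, 0.085) [ 0.503 -0.178] [ 0.477 -0.257] r 0.09 0.174 ang -109.6 -108.4
```

```bash
python3 -c "
from rig import *
print(hand_in())"
```

```text
the job is handed in; nothing more can be done
None
```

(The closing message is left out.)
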